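# Lock the peg jar's bayonet cap

## Robot

A 7-joint arm with a two-finger parallel gripper is mounted at the origin on the work surface. World frame = base frame: x ahead of the robot, y to its left, z up, the work surface at z = 0. Lengths are in m, angles in rad, forces in N, time in s.
With the tool pointing down it reaches from about 0.425 to 0.825 m from the base axis. Payload 3.6 kg.
Tool frame: the origin (TCP) lies midway between the tips of the shut fingers; the grasp point (between the pads) lies 19 mm behind it; z points along the fingers, y is the direction in which the jaws open and shut (so a half turn about z gives the same grasp; the last joint's range is limited). The gripper opens to 85 mm and grips with 20 to 120 N. Pads are 22 mm wide; open, the fingers measure 114 mm over their backs; the gripper's body (76 mm by 85 mm) begins 54 mm behind the grasp point. The pads swing forward as they close: fully open they stand 13 mm farther back than shut.
Start: joints at [1.284, 0.615, -0.013, 1.423, 0.008, 1.103, -0.04], TCP at [0.168, -0.628, 0.231] pointing down, gripper open.
Joint ranges: [-3.12, 3.12], [-0.3, 2.06], [-1.34, 1.32], [0.26, 2.42], [-1.36, 4.5], [0.01, 1.98], [-2.84, 2.84]. Speed limits (rad/s): [2.79, 2.79, 3.14, 3.14, 3.14, 3.14, 3.14].

## Interface

Orientations are given as a unit quaternion [w, x, y, z].
In Python, from bench import * gives the robot as it stands. The module is installed in compiled form; this text tells all that it offers.
- The arm moves only by the shell command python3 -m pendant 'ROWS' [FORCE]. ROWS is JSON, a list that holds one entry, the list of rows, each a list of 7 numbers: the shift along the tool's x, y, z in cm, then the turn, a rotation vector about the tool's x, y, z in rad, then the opening, from 0 (shut) to 1 (fully open). A call has 1 to 12 rows; each row shifts and turns the commanded pose from where the row before left it, along the tool's axes as they then stand; what a row does not reach is not made up. A row lasts 1/12 s, in which the tool goes at most 41.7 mm and 7.16 degrees, less where a joint would pass 70% of its speed; a pose out of reach is approached as far as the arm can. A call is refused whole if a number of a shift passes 4.17 or a number of a turn 0.125, either way. A call with a gripper value outside its range is refused whole. The fingers move at their own pace and stop on an object; FORCE is the grip in N (left out, the last holds). Time passes only in rows, so rows that do not move let the fingers close. It gives the time, the measured TCP pose, the force and the opening at its end, in the units of the state.
- state(): the state, without advancing time (a new reading comes with each control period).
- read_camera(name): name is "side" or "top" or "wrist"; returns a dict with "image" (400x640x3 uint8, red, green, blue), "range_z" (400x640 float32, m along the optical axis (not along the pixel's ray), 0 where there is no reading), "fovy" (degrees; the focal length in pixels is half the picture's height over the tangent of half this angle, whatever the lens; pixels are square), "cx", "cy" (the principal point, pixels), "cam_to_world" (4x4, takes a point from camera to world coordinates). Camera axes: x right, y down, z forward; pixel columns grow to the right and rows downward; lengths in m; the calibration is good to about 2 mm. The wrist camera is an equidistant fisheye: a pixel r from the principal point sees the ray r / f radians off the axis. A picture is of the moment at which its call begins.
- job_done(): hands the job in, once; it reports no verdict.
The state is a dict: "time": time; "q": joint angles; "dq": joint speeds; "tau": joint torques, N m; "position": TCP position; "ee_rot": TCP orientation; "contact_force": force on the tool from outside, world axes, zero at the start; "wrist_torque": the same for the moment, N m; "finger_gap": opening from 0.0 (shut) to 1.0 (fully open).
Only numpy, scipy, OpenCV 4.12 (cv2) and the standard library are available. Lean on these libraries where they do the work, as an engineer would, in place of code of your own. Each camera call takes 0.05 s, during which the arm holds its last target.

## Task

Close the big clothes-peg jar with the blue cap that has two brass ears: lower its ears through the two gaps in the steel collar, then turn the cap clockwise (seen from above) until its ears are under the ramps at the red marks and it sits tight, and let go. Leave the green lid without ears where it lies.

Things in the scene. Friction and masses are not known exactly. Their poses are not given: they have to be found in the camera images.
- blue_cap: Loose blue cap, 160 g. Plug 66 mm in diameter, 28 mm high, bottom edge tapered; bar handle on top 60 long, 16 wide, 34 high (62 mm overall), to be pinched across its width from above. Two opposite brass ears in line with the bar reach 54 mm from the axis, 16 wide, 4 to 12 mm above the underside. Origin: centre of the underside; x along bar and ears, z up; a half turn makes no difference.
- jar: Big glass peg jar, fixed. Origin: centre of underside, z up. Steel collar: 132 mm outside, top at z = 112 mm, bore 82 mm, wall inside 122 mm. Ears enter by two opposite gaps (60 degrees wide, middles 58 degrees counterclockwise, from above, of the jar's x axis and its opposite), then run 58 degrees clockwise under sloping ramps to the red rim marks on the x axis; hard stop about 9 degrees on.
- seal (a joint): Travel (m) of the sprung black rubber plate in the jar's mouth: 0 up, 0.007 fully down; 4 N to start, 10 N at the end. Up, it carries the cap with its underside 88 mm above the jar's origin; locked, the ramps hold that at about 85 mm. Pressed to 84 mm the cap turns freely, and springs up against the ramps when released. With its ears on top of the ramps it is 10 mm or more too high.
- green_lid: Bystander: loose green lid with the same plug and bar handle as the blue cap but no ears. Origin: centre of the underside.

How it is judged:
At the end, for the whole second after the job is handed in: The blue cap sits in the collar, within 12 mm of the jar's axis and upright within about 6 degrees, its ears within 15 degrees of the red marks and held down by the ramps (underside less than 87.2 mm above the jar's underside), at rest and let go (horizontal distance between blue_cap and jar below 0.012 m and z of blue_cap in the frame of jar below 0.0872 m and angle between the x axis of blue_cap and the x axis of jar, either way round below 0.26 rad and angle between blue_cap's own z axis and vertical below 0.1 rad and linear speed of blue_cap below 0.02 m/s); the robot touches nothing.
It fails at once if the green lid was moved by more than 20 mm (distance of green_lid from where it was at the start of the episode above 0.02 m).
It also fails if it takes over 48 s, if anything falls off the work surface, if the arm or the gripper's body presses on something with over 40 N, if the wrist force passes 120 N, or if a joint passes its speed limit or range.

## Working session

There is one attempt and no reset: what is moved stays moved. The work goes in short steps, Python scripts to look and compute and a shell command to move; the robot and the scene stay as the last step left them, time stands still between calls to the robot, and variables do not carry over. Pictures are saved under pics/ and viewed, and the job is handed in when it is done.

```bash
mkdir -p pics; python3 - <<'E'
from bench import *
import cv2,numpy as np
s=state();print({k:np.round(v,3).tolist() for k,v in s.items()})
for n in("top","side","wrist"):
    c=read_camera(n);np.savez(f'{n}0.npz',**c)
    cv2.imwrite(f'pics/{n}0.png',c['image'][:,:,::-1]);print(n,c['fovy'],c['cx'],c['cy'],np.round(c['cam_to_world'],3).tolist())
E
```

```text
{'time': 0.0, 'q': [1.284, 0.616, -0.013, 1.425, 0.008, 1.103, -0.04], 'dq': [-0.001, -0.0, -0.001, 0.0, -0.001, 0.002, 0.0], 'tau': [-0.0, -46.922, 0.259, -17.104, 0.01, 0.009, -0.0], 'position': [0.167, -0.627, 0.23], 'ee_rot': [-0.001, 0.992, 0.13, -0.0], 'contact_force': [0.283, 0.034, -0.642], 'wrist_torque': [-0.021, -0.026, -0.041], 'finger_gap': 0.997}
top 54.51545212259709 323.92303398837777 199.87148037081974 [[0.023, -0.99, 0.136, 0.424], [-0.999, -0.018, 0.042, -0.013], [-0.039, -0.137, -0.99, 0.941], [0.0, 0.0, 0.0, 1.0]]
side 49.2702650246671 321.20010800569514 205.48607566310054 [[-0.934, -0.204, 0.293, 0.251], [-0.358, 0.524, -0.773, 0.702], [0.004, -0.827, -0.563, 0.592], [0.0, 0.0, 0.0, 1.0]]
wrist 65.70646984690485 317.71442550270973 199.76984589496573 [[0.259, -0.92, -0.295, 0.242], [-0.966, -0.247, -0.077, -0.608], [-0.002, 0.305, -0.952, 0.373], [0.0, 0.0, 0.0, 1.0]]
```

View pics/top0.png

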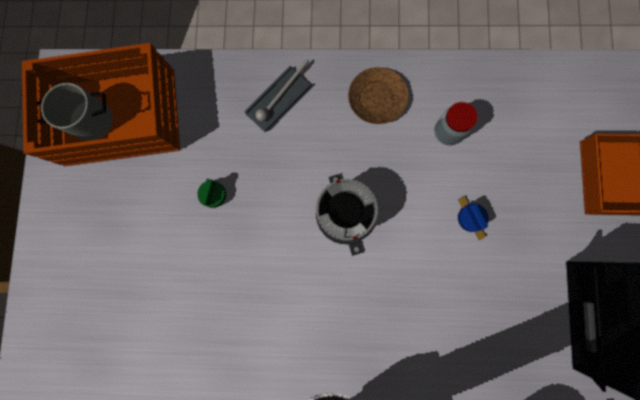

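View pics/side0.png

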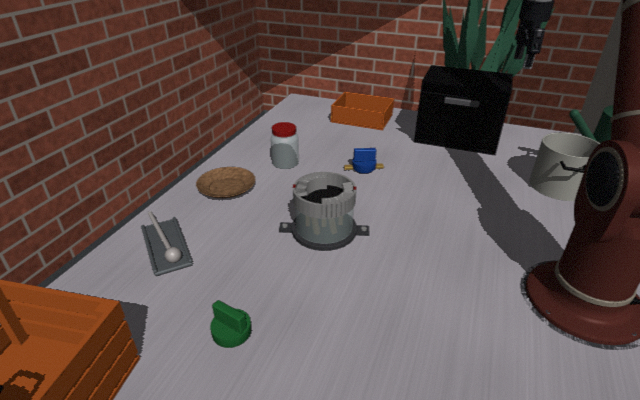

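View pics/wrist0.png

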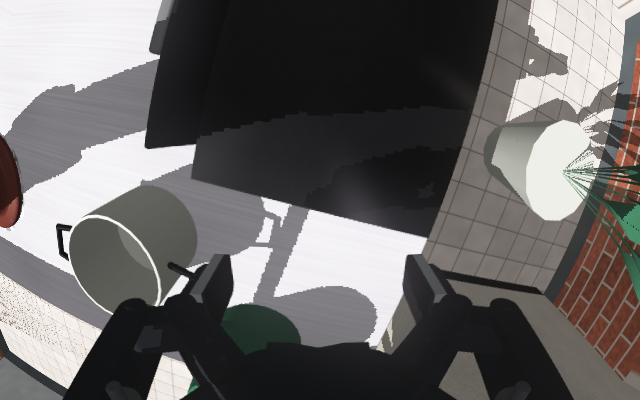

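The top view shows the blue cap at about (473,217) with its ears tilted, the jar at (347,210) with red marks near (338,182) and (355,238), and the green lid at (211,193). The arm starts over the black box at lower right.

```bash
cat > h.py <<'E'
import numpy as np,cv2
def K(c): return 200/np.tan(np.radians(c['fovy'])/2)
def ray(c,u,v):
    f=K(c);T=np.array(c['cam_to_world']);d=np.stack([(np.asarray(u)-c['cx'])/f,(np.asarray(v)-c['cy'])/f,np.ones(np.shape(u))],-1)
    return T[:3,3],d@T[:3,:3].T
def onz(c,u,v,z):
    o,d=ray(c,u,v);return o+d*((z-o[2])/d[...,2])[...,None]
def cloud(c):
    v,u=np.mgrid[:400,:640];o,d=ray(c,u,v);return o+d*c['range_z'][...,None]
E
python3 - <<'E'
from h import *
for n in('top','side'):
    c=dict(np.load(n+'0.npz'));P=cloud(c);im=c['image'];h=cv2.cvtColor(im,cv2.COLOR_RGB2HSV)
    H,S,V=[h[...,i].astype(int) for i in range(3)]
    ok=c['range_z']>0
    masks=dict(blue=(H>105)&(H<130)&(S>150)&(V>50),green=(H>50)&(H<75)&(S>150)&(V>40),brass=(H>12)&(H<28)&(S>90)&(V>60),red=((H<6)|(H>174))&(S>130)&(V>60))
    for k,m in masks.items():
        nn,l,st,ce=cv2.connectedComponentsWithStats(m.astype(np.uint8))
        for i in range(1,nn):
            if st[i,4]<4: continue
            q=P[(l==i)&ok]
            if len(q)and abs(q.mean(0)[1])<.5 and .2<q.mean(0)[0]<.9: print(n,k,st[i],ce[i].round(1),np.median(q,0).round(3),q.min(0).round(3),q.max(0).round(3))
    box=(P[...,1]<-.45)&(P[...,0]>-.1)&(P[...,0]<.5)&ok
    if n=='top':
        print('highest right', P[box][:,2].max())
        print(P[217,473],P[300,590])
        crop=lambda x,y,w,hh,s:cv2.resize(im[y:y+hh,x:x+w,::-1],None,fx=s,fy=s,interpolation=cv2.INTER_CUBIC)
        cv2.imwrite('pics/tz.png',np.hstack([crop(300,160,100,110,4),crop(440,160,80,110,4)]))
    else:
        cv2.imwrite('pics/sz.png',cv2.resize(im[110:260,260:410,::-1],None,fx=4,fy=4,interpolation=cv2.INTER_CUBIC))
E
```

```text
top blue [459 204  28  27 567] [472.  217.9] [ 0.51  -0.315  0.036] [ 0.485 -0.352  0.019] [ 0.545 -0.291  0.066]
top green [198 180  14  25 188] [204.3 191.4] [0.561 0.302 0.061] [0.532 0.289 0.024] [0.586 0.33  0.065]
top green [208 190  17  17  70] [218.1 199.8] [0.542 0.278 0.028] [0.53  0.268 0.019] [0.569 0.303 0.031]
top brass [ 349   68   60   55 2387] [380.   94.1] [ 0.823 -0.108  0.011] [ 0.744 -0.18  -0.003] [ 0.886 -0.03   0.026]
top brass [459 197   9  10  63] [463.  201.2] [ 0.554 -0.305  0.013] [ 0.542 -0.318 -0.001] [ 0.566 -0.295  0.016]
top brass [476 231   9   9  59] [480.1 234.7] [ 0.476 -0.343  0.012] [ 0.465 -0.357 -0.001] [ 0.485 -0.333  0.016]
top red [446 102  32  30 726] [461.6 116.6] [ 0.728 -0.276  0.111] [ 0.698 -0.35  -0.004] [ 0.798 -0.243  0.116]
top red [337 180   3   3   7] [337.9 180.7] [ 0.579 -0.008  0.114] [ 0.578 -0.01   0.111] [ 0.581 -0.005  0.115]
top red [354 237   3   3   7] [354.9 237.7] [ 0.459 -0.046  0.114] [ 0.457 -0.052  0.012] [ 0.461 -0.044  0.115]
highest right 0.197366116105279
[ 0.51326145 -0.31539205  0.04829373] [ 0.3450886  -0
[... 2376 characters left out ...]
[0.663 0.463 0.028] [0.665 0.467 0.035]
side brass [ 84 388   5   3   5] [ 86. 389.] [0.659 0.495 0.068] [0.658 0.492 0.066] [0.66  0.498 0.073]
side brass [110 388   3   3   4] [111.  388.8] [0.664 0.463 0.02 ] [0.664 0.462 0.017] [0.664 0.464 0.023]
side brass [ 94 393   2   3   4] [ 94.8 394. ] [0.66  0.488 0.046] [0.66  0.487 0.043] [0.661 0.489 0.047]
side red [272 122  24  15 292] [283.5 129.2] [ 0.725 -0.262  0.109] [ 0.697 -0.305  0.095] [ 0.761 -0.236  0.113]
side red [293 185   3   2   5] [293.8 185.4] [ 0.58  -0.005  0.113] [ 0.58  -0.009  0.112] [ 0.584 -0.003  0.115]
side red [354 187   2   3   5] [354.4 187.8] [ 0.459 -0.043  0.114] [ 0.459 -0.044  0.113] [ 0.461 -0.038  0.115]
```

View pics/tz.png

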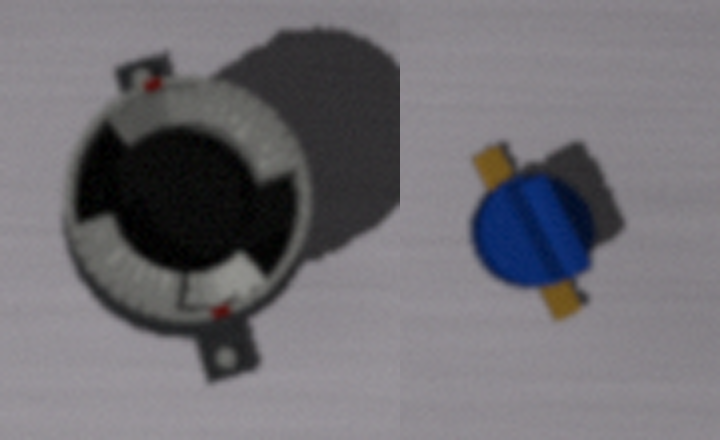

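View pics/sz.png

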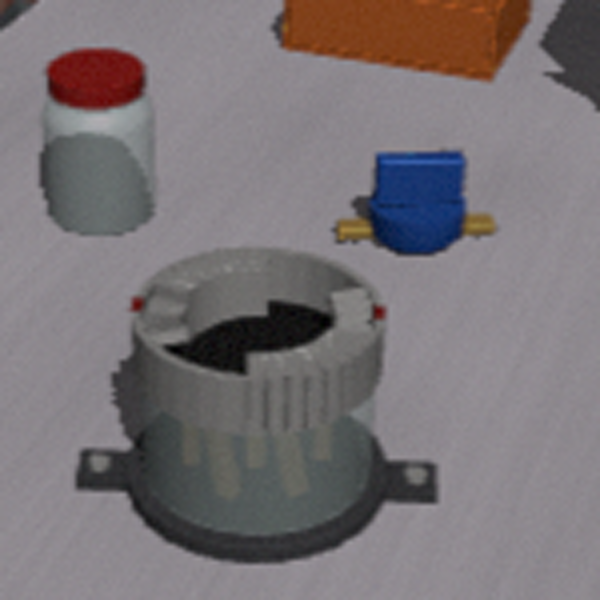

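The top view gives the cap's brass ears and the jar's two gaps. The left gap middle, at roughly (95,175) in the zoom, agrees with the red marks plus 58°. I'll refine the centres and angles with rays at known heights from both views.

```bash
python3 - <<'E'
from h import *
for n in('top','side'):
    c=dict(np.load(n+'0.npz'));im=c['image'];h=cv2.cvtColor(im,cv2.COLOR_RGB2HSV);P=cloud(c)
    e=dict(top=[(463,201.2),(480.1,234.7)],side=[(348.1,166.9),(379.1,165.9)])[n]
    r=dict(top=[(337.9,180.7),(354.9,237.7)],side=[(293.8,185.4),(354.4,187.8)])[n]
    for k,pts,z in(('cap',e,.012 if n=='top' else .010),('jar',r,.113)):
        a,b=[onz(c,*p,z) for p in pts];d=a-b
        print(n,k,a.round(4),b.round(4),((a+b)/2).round(4),np.degrees(np.arctan2(d[1],d[0])).round(2),np.linalg.norm(d).round(4))
    # collar top ring by range
    m=(abs(P[...,2]-.113)<.004)&(np.hypot(P[...,0]-.519,P[...,1]+.027)<.075)&(c['range_z']>0)
    v,u=np.nonzero(m);Q=onz(c,u,v,.112)[:,:2].astype(np.float32)
    print(n,'collar',len(Q),cv2.minEnclosingCircle(Q))
    m=(P[...,2]>.054)&(np.hypot(P[...,0]-.515,P[...,1]+.322)<.05)&(c['range_z']>0)&(P[...,2]<.08)
    v,u=np.nonzero(m);Q=onz(c,u,v,.062)[:,:2].astype(np.float32);print(n,'bar',len(Q),cv2.minAreaRect(Q))
E
```

```text
top cap [ 0.5542 -0.3053  0.012 ] [ 0.4755 -0.3429  0.012 ] [ 0.5148 -0.3241  0.012 ] 25.55 0.0873
top jar [ 0.58   -0.0073  0.113 ] [ 0.4579 -0.0456  0.113 ] [ 0.5189 -0.0265  0.113 ] 17.39 0.128
top collar 1080 ((0.5205938816070557, -0.025588897988200188), 0.0665871649980545)
top bar 215 ((0.5154853463172913, -0.32158488035202026), (0.05895312502980232, 0.01824234239757061), 27.107723236083984)
side cap [ 0.5533 -0.2999  0.01  ] [ 0.4758 -0.3362  0.01  ] [ 0.5146 -0.318   0.01  ] 25.13 0.0856
side jar [ 0.5813 -0.0058  0.113 ] [ 0.4601 -0.0429  0.113 ] [ 0.5207 -0.0244  0.113 ] 17.03 0.1267
side collar 752 ((0.5203386545181274, -0.02197747491300106), 0.06880457699298859)
side bar 114 ((0.5122700929641724, -0.31166449189186096), (0.05941568687558174, 0.028971048071980476), 21.418474197387695)
```

```bash
cat > go.py <<'E'
import sys,numpy as np
from bench import *
from scipy.spatial.transform import Rotation as R
# usage: go.py x y z phi(deg, tool x heading) -> needed shift in tool axes (cm), turn about tool z (rad)
s=state();w,x,y,z=s['ee_rot'];r=R.from_quat([x,y,z,w]);M=r.as_matrix()
t=np.array([float(a) for a in sys.argv[1:4]]);phi=np.radians(float(sys.argv[4]))
h=np.arctan2(M[1,0],M[0,0]);tgt=np.array([[np.cos(phi),np.sin(phi),0],[np.sin(phi),-np.cos(phi),0],[0,0,-1]]).T
print('t',round(s['time'],2),'pos',np.round(s['position'],4),'head',np.degrees(h).round(2),'tilt',np.degrees(np.arccos(-M[2,2])).round(2),'F',np.round(s['contact_force'],1),'T',np.round(s['wrist_torque'],2),'gap',round(s['finger_gap'],3),'q7',round(s['q'][6],2))
print('shift cm',np.round(M.T@(t-s['position'])*100,2),'turn',np.round((r.inv()*R.from_matrix(tgt)).as_rotvec(),3))
E
python3 -m pendant '[[[3.45,-1.71,0,0,0,0,0.8],[3.45,-1.71,0,0,0,0,0.6],[3.45,-1.71,0,0,0,0,0.5],[3.45,-1.71,0,0,0,0,0.5],[3.45,-1.71,0,0,0,0,0.5],[3.45,-1.71,0,0,0,0,0.5],[3.45,-1.71,0,0,0,0,0.5],[3.45,-1.71,0,0,0,0,0.5],[3.45,-1.71,0,0,0,0,0.5],[3.45,-1.71,0,0,0,0,0.5],[3.45,-1.71,0,0,0,0,0.5],[3.45,-1.71,0,0,0,0,0.5]]]' 60
python3 go.py 0.515 -0.322 0.12 25.5
```

```text
time: 1.15
position: [0.5157, -0.3214, 0.2311]
ee_rot: [-0.0, 0.992, 0.13, -0.0]
contact_force: [0.2, 0.1, 0.3]
finger_gap: 0.498
t 1.15 pos [ 0.5157 -0.3214  0.2311] head 14.95 tilt 0.04 F [0.2 0.1 0.3] T [-0.05 -0.06  0.03] gap 0.498 q7 -0.81
shift cm [-0.08  0.04 11.11] turn [-0.     0.    -0.184]
```

```bash
python3 -m pendant '[[[0,0,2.8,0,0,-0.092,0.5],[0,0,2.8,0,0,-0.092,0.5],[0,0,2.8,0,0,0,0.5],[0,0,2.7,0,0,0,0.5],[0,0,0,0,0,0,0.5]]]'
python3 - <<'E'
from bench import *
import cv2
c=read_camera('wrist');cv2.imwrite('pics/w1.png',c['image'][:,:,::-1])
E
python3 go.py 0.515 -0.322 0.034 25.5
```

```text
time: 1.57
position: [0.5108, -0.3207, 0.1145]
ee_rot: [-0.004, 0.975, 0.221, -0.005]
contact_force: [-1.3, 0.9, 0.2]
finger_gap: 0.501
t 1.62 pos [ 0.5125 -0.3217  0.1175] head 25.49 tilt 0.44 F [-0.5 -0.7  1.3] T [-0.    0.02 -0.  ] gap 0.505 q7 -0.67
shift cm [0.25 0.19 8.34] turn [-0.006  0.004 -0.   ]
```

View pics/w1.png

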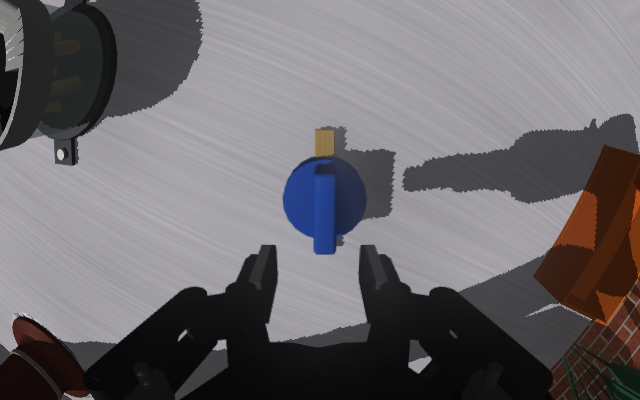

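The wrist view shows the bar at column 324, centred between the fingertips (267 and 367) and parallel to the pads. Next I descend and grip.

```bash
python3 -m pendant '[[[0,0,1.6,0,0,0,0.5],[0,0,1.6,0,0,0,0.5],[0,0,1.6,0,0,0,0.5],[0,0,1.6,0,0,0,0.5],[0,0,0,0,0,0,0.5],[0,0,0,0,0,0,0.5],[0,0,0,0,0,0,0.5]]]'
python3 go.py 0.515 -0.322 0.034 25.5
```

```text
time: 2.2
position: [0.516, -0.3237, 0.0583]
ee_rot: [0.001, 0.975, 0.221, 0.001]
contact_force: [1.2, 0.0, 0.6]
finger_gap: 0.498
t 2.2 pos [ 0.516  -0.3237  0.0583] head 25.48 tilt 0.21 F [1.2 0.  0.6] T [ 0.01 -0.05  0.02] gap 0.498 q7 -0.68
shift cm [-0.03 -0.21  2.43] turn [ 0.003 -0.002 -0.   ]
```

```bash
python3 -m pendant '[[[0,-0.1,0.8,0,0,0,0.5],[0,0,0.8,0,0,0,0.5],[0,0,0.7,0,0,0,0.5],[0,0,0,0,0,0,0.5],[0,0,0,0,0,0,0.5],[0,0,0,0,0,0,0.1],[0,0,0,0,0,0,0],[0,0,0,0,0,0,0],[0,0,0,0,0,0,0],[0,0,0,0,0,0,0],[0,0,0,0,0,0,0]]]' 70
python3 go.py 0.515 -0.322 0.034 25.5
```

```text
time: 3.12
position: [0.5146, -0.3224, 0.0337]
ee_rot: [0.0, 0.975, 0.221, 0.0]
contact_force: [-0.0, -0.7, -0.1]
finger_gap: 0.176
t 3.12 pos [ 0.5146 -0.3224  0.0337] head 25.48 tilt 0.07 F [-0.  -0.7 -0.1] T [-0.11 -0.05 -0.01] gap 0.176 q7 -0.68
shift cm [ 0.05 -0.02 -0.03] turn [ 0.001 -0.001 -0.   ]
```

The grip holds at about 15 mm, which matches the 16 mm bar. Now I lift.

```bash
python3 -m pendant '[[[0,0,-1.5,0,0,0,0],[0,0,-2.5,0,0,0,0],[0,0,-3,0,0,0,0],[0,0,-3,0,0,0,0],[0,0,-3,0,0,0,0],[0,0,-2,0,0,0,0],[0,0,0,0,0,0,0]]]'
python3 go.py 0.520 -0.025 0.185 75.2
```

```text
time: 3.7
position: [0.5167, -0.3233, 0.1883]
ee_rot: [0.003, 0.975, 0.221, 0.004]
contact_force: [0.6, -0.8, -0.6]
finger_gap: 0.174
t 3.7 pos [ 0.5167 -0.3233  0.1883] head 25.49 tilt 0.55 F [ 0.6 -0.8 -0.6] T [-0.07 -0.05  0.02] gap 0.174 q7 -0.66
shift cm [ 13.13 -26.79   0.19] turn [ 0.01  -0.002 -0.868]
```

```bash
python3 -m pendant '[[[1.31,-2.68,0,0,0,0,0],[1.31,-2.68,0,0,0,0,0],[1.31,-2.68,0,0,0,0,0],[1.31,-2.68,0,0,0,0,0],[1.31,-2.68,0,0,0,0,0],[1.31,-2.68,0,0,0,0,0],[1.31,-2.68,0,0,0,0,0],[1.31,-2.68,0,0,0,0,0],[1.31,-2.68,0,0,0,0,0],[1.31,-2.68,0,0,0,0,0]]]'
python3 -m pendant '[[[0,0,0,0,0,-0.109,0],[0,0,0,0,0,-0.109,0],[0,0,0,0,0,-0.109,0],[0,0,0,0,0,-0.109,0],[0,0,0,0,0,-0.109,0],[0,0,0,0,0,-0.109,0],[0,0,0,0,0,-0.109,0],[0,0,0,0,0,-0.105,0],[0,0,0,0,0,0,0],[0,0,0,0,0,0,0],[0,0,0,0,0,0,0]]]'
python3 go.py 0.520 -0.025 0.185 75.2
python3 - <<'E'
from bench import *
import cv2,numpy as np
for n in('top','side','wrist'):
    c=read_camera(n);np.savez(f'{n}2.npz',**c);im=c['image'][:,:,::-1]
    if n=='top':a=cv2.resize(im[150:270,290:410],None,fx=4,fy=4)
    if n=='side':b=cv2.resize(im[90:230,250:390],(480,480))[:,:320]
    cv2.imwrite(f'pics/{n}2.png',a if n=='top' else cv2.resize(im[90:230,250:400],None,fx=4,fy=4) if n=='side' else im)
E
```

```text
time: 4.53
position: [0.5158, -0.0223, 0.1821]
ee_rot: [-0.0, 0.975, 0.221, -0.001]
contact_force: [0.4, 0.1, -1.4]
finger_gap: 0.171
time: 5.45
position: [0.5166, -0.0238, 0.1827]
ee_rot: [-0.001, 0.793, 0.609, -0.001]
contact_force: [-0.2, -0.4, -0.8]
finger_gap: 0.176
t 5.45 pos [ 0.5166 -0.0238  0.1827] head 75.09 tilt 0.09 F [-0.2 -0.4 -0.8] T [ 0.01 -0.02  0.02] gap 0.176 q7 -0.48
shift cm [-0.03  0.36 -0.23] turn [-0.002  0.    -0.002]
```

View pics/top2.png

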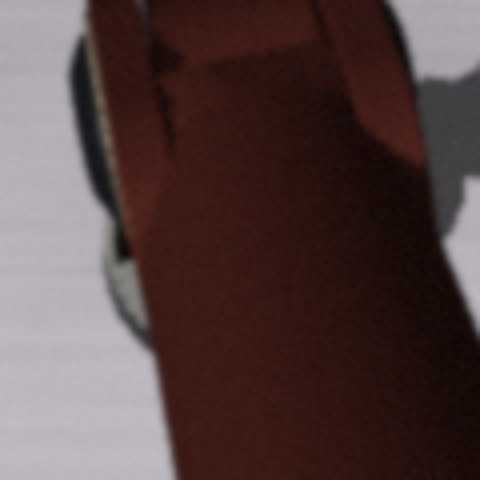

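View pics/side2.png

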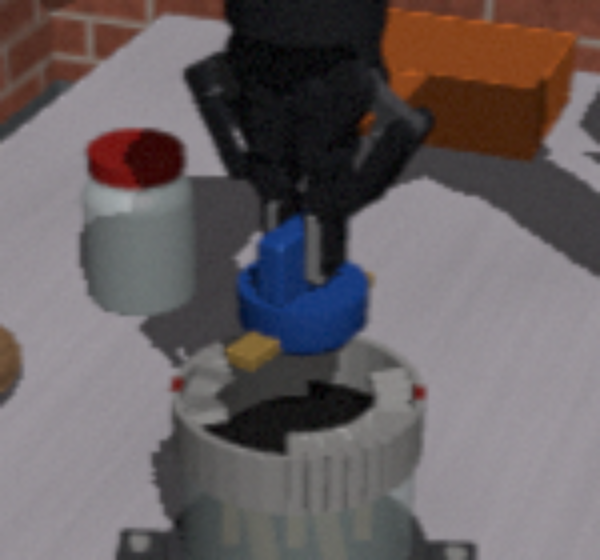

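View pics/wrist2.png

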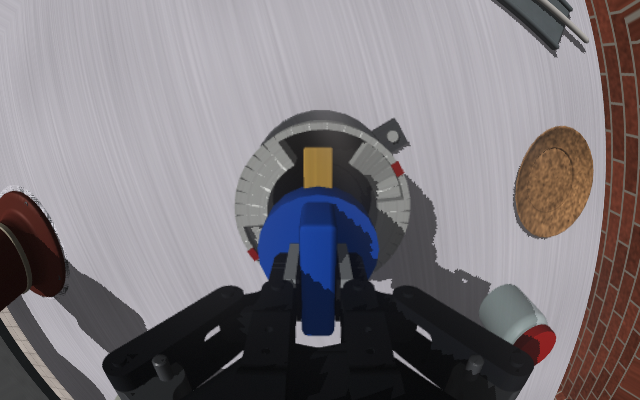

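The wrist view shows the front ear (columns 304–332) entering the gap, whose edges are near columns 293 and 352. It needs a few mm in +y of the tool, which agrees with the computed 3.6 mm. The side view shows the cap level above the bore.

```bash
python3 -m pendant '[[[0,0.2,0.6,0,0,0,0],[0,0.15,0.9,0,0,0,0],[0,0,0.9,0,0,0,0],[0,0,0.7,0,0,0,0],[0,0,0,0,0,0,0],[0,0,0,0,0,0,0],[0,0,0,0,0,0,0]]]'
python3 go.py 0.520 -0.025 0.1217 75.2
python3 - <<'E'
from bench import *
import cv2,numpy as np
a=read_camera('side')['image'][90:230,250:400,::-1];b=read_camera('wrist')['image'][80:280,200:440,::-1]
cv2.imwrite('pics/b3.png',np.hstack([cv2.resize(a,(400,400)),cv2.resize(b,(400,400*200//240+67))[:400]]))
E
```

```text
time: 6.18
position: [0.5207, -0.0246, 0.1523]
ee_rot: [-0.0, 0.792, 0.61, 0.0]
contact_force: [-0.5, -0.6, -1.0]
finger_gap: 0.177
t 6.18 pos [ 0.5207 -0.0246  0.1523] head 75.23 tilt 0.01 F [-0.5 -0.6 -1. ] T [-0.    0.    0.01] gap 0.177 q7 -0.49
shift cm [-0.06 -0.06  3.06] turn [ 0. -0.  0.]
```

View pics/b3.png

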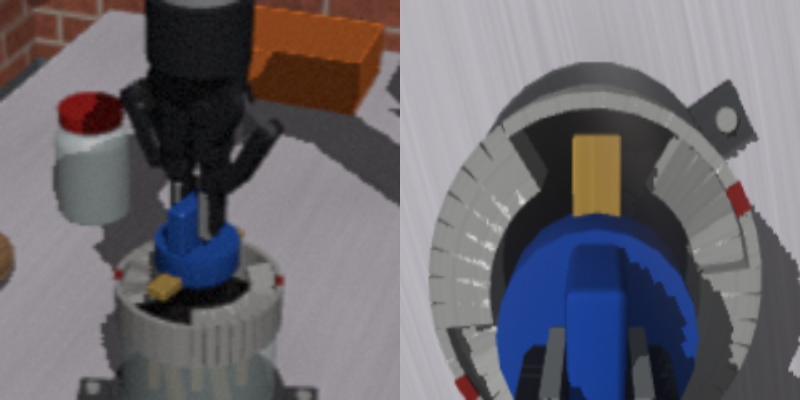

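The ear (zoomed columns 572–620) is central in the gap (540–655). I'll lower it gently to the plate.

```bash
python3 -m pendant '[[[0,0,0.5,0,0,0,0],[0,0,0.5,0,0,0,0],[0,0,0.5,0,0,0,0],[0,0,0.4,0,0,0,0],[0,0,0.4,0,0,0,0],[0,0,0.4,0,0,0,0],[0,0,0,0,0,0,0],[0,0,0,0,0,0,0]]]'
python3 go.py 0.520 -0.025 0.1177 75.2
```

```text
time: 6.95
position: [0.5204, -0.0246, 0.125]
ee_rot: [-0.0, 0.792, 0.61, -0.0]
contact_force: [0.1, -0.5, -1.3]
finger_gap: 0.174
t 6.95 pos [ 0.5204 -0.0246  0.125 ] head 75.23 tilt 0.03 F [ 0.1 -0.5 -1.3] T [-0.02  0.03 -0.01] gap 0.174 q7 -0.51
shift cm [-0.05 -0.03  0.73] turn [-0.001  0.     0.   ]
```

```bash
python3 -m pendant '[[[0,0,0.3,0,0,0,0],[0,0,0.2,0,0,0,0],[0,0,0.2,0,0,0,0],[0,0,0.1,0,0,0,0],[0,0,0,0,0,0,0],[0,0,0,0,0,0,0],[0,0,0,0,0,0,0]]]'
python3 go.py 0.520 -0.025 0.1172 75.2
```

```text
time: 7.53
position: [0.521, -0.0246, 0.1181]
ee_rot: [0.0, 0.792, 0.61, 0.0]
contact_force: [-1.3, -0.8, 4.6]
finger_gap: 0.177
t 7.53 pos [ 0.521  -0.0246  0.1181] head 75.22 tilt 0.08 F [-1.3 -0.8  4.6] T [-0.03  0.26  0.05] gap 0.177 q7 -0.52
shift cm [-0.07 -0.09  0.09] turn [ 0.001 -0.     0.   ]
```

```bash
python3 -m pendant '[[[0,0,0.1,0,0,0,0],[0,0,0.1,0,0,0,0],[0,0,0,0,0,0,0],[0,0,0,0,0,0,0],[0,0,0,0,0,0,0]]]'
python3 go.py 0.520 -0.025 0.1172 75.2
```

```text
time: 7.95
position: [0.5211, -0.0246, 0.1163]
ee_rot: [0.001, 0.792, 0.61, 0.001]
contact_force: [-1.0, 0.3, 5.6]
finger_gap: 0.177
t 7.95 pos [ 0.5211 -0.0246  0.1163] head 75.22 tilt 0.09 F [-1.   0.3  5.6] T [0.04 0.36 0.03] gap 0.177 q7 -0.52
shift cm [-0.07 -0.1  -0.09] turn [ 0.002 -0.     0.   ]
```

```bash
python3 -m pendant '[[[0,0,0.06,0,0,0.03,0],[0,0,0,0,0,0.06,0],[0,0,0,0,0,0.06,0],[0,0,0,0,0,0.06,0],[0,0,0,0,0,0.06,0],[0,0,0,0,0,0.06,0],[0,0,0,0,0,0,0],[0,0,0,0,0,0,0]]]'
python3 go.py 0.520 -0.025 0.1163 17.2
```

```text
time: 8.62
position: [0.5215, -0.0249, 0.1159]
ee_rot: [0.001, 0.882, 0.472, 0.001]
contact_force: [-0.1, -0.6, 6.7]
finger_gap: 0.172
t 8.62 pos [ 0.5215 -0.0249  0.1159] head 56.28 tilt 0.15 F [-0.1 -0.6  6.7] T [-0.05  0.29 -0.04] gap 0.172 q7 -0.77
shift cm [-0.09 -0.12 -0.04] turn [ 0.002 -0.002  0.682]
```

```bash
python3 -m pendant '[[[0,0,0,0,0,0.05,0],[0,0,0,0,0,0.05,0],[0,0,0,0,0,0.05,0],[0,0,0,0,0,0.05,0],[0,0,0,0,0,0.05,0],[0,0,0,0,0,0,0],[0,0,0,0,0,0,0]]]'
python3 go.py 0.520 -0.025 0.1163 17.2
python3 - <<'E'
from bench import *
import cv2,numpy as np
a=read_camera('side')['image'][90:230,250:400,::-1];b=read_camera('wrist')['image'][80:280,200:440,::-1]
cv2.imwrite('pics/b4.png',np.hstack([cv2.resize(a,(400,400)),cv2.resize(b,(400,400*200//240+67))[:400]]))
E
```

```text
time: 9.2
position: [0.5215, -0.025, 0.1159]
ee_rot: [0.001, 0.934, 0.358, 0.001]
contact_force: [-1.3, -1.3, 8.0]
finger_gap: 0.177
t 9.2 pos [ 0.5215 -0.025   0.1159] head 41.95 tilt 0.15 F [-1.3 -1.3  8. ] T [-0.    0.26 -0.04] gap 0.177 q7 -0.95
shift cm [-0.12 -0.1  -0.04] turn [ 0.002 -0.002  0.432]
```

View pics/b4.png

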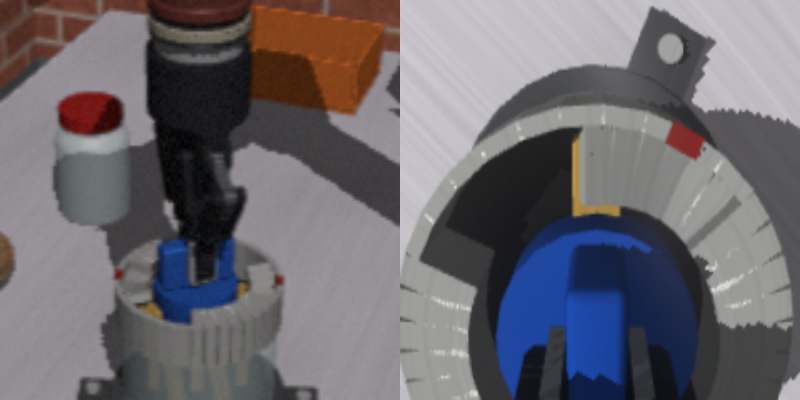

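The front ear (zoomed columns 572–620) is sliding under the ramp edge at about column 580, and the red mark at (685,140) is still ahead. I'll keep turning.

```bash
python3 -m pendant '[[[0,0,0,0,0,0.055,0],[0,0,0,0,0,0.055,0],[0,0,0,0,0,0.055,0],[0,0,0,0,0,0.055,0],[0,0,0,0,0,0.055,0],[0,0,0,0,0,0.055,0],[0,0,0,0,0,0.055,0],[0,0,0,0,0,0.055,0],[0,0,0,0,0,0,0],[0,0,0,0,0,0,0],[0,0,0,0,0,0,0]]]'
python3 go.py 0.520 -0.025 0.1163 17.2
python3 - <<'E'
from bench import *
import cv2,numpy as np
a=read_camera('side')['image'][90:230,250:400,::-1];b=read_camera('wrist')['image'][80:280,200:440,::-1]
cv2.imwrite('pics/b5.png',np.hstack([cv2.resize(a,(400,400)),cv2.resize(b,(400,400*200//240+67))[:400]]))
E
```

```text
time: 10.22
position: [0.5217, -0.0248, 0.116]
ee_rot: [0.0, 0.989, 0.146, 0.001]
contact_force: [-0.4, 0.2, 7.8]
finger_gap: 0.174
t 10.22 pos [ 0.5217 -0.0248  0.116 ] head 16.75 tilt 0.17 F [-0.4  0.2  7.8] T [ 0.01  0.28 -0.09] gap 0.174 q7 -1.28
shift cm [-0.17 -0.03 -0.04] turn [ 0.001 -0.003 -0.008]
```

View pics/b5.png

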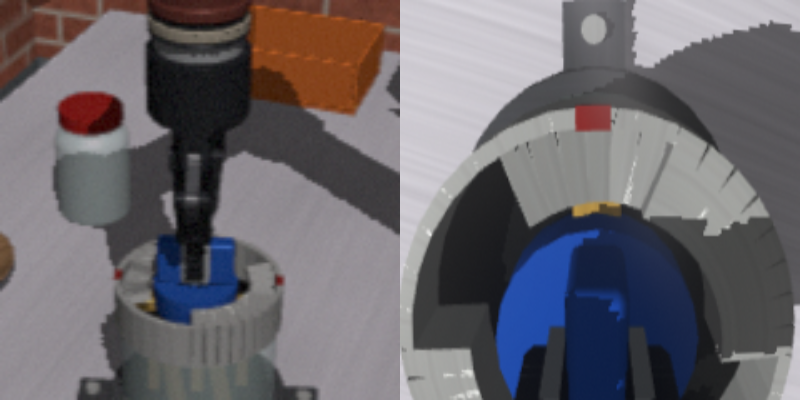

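The red mark (593,118) and the ear (597,210) now line up in the wrist view. I'll ease up so the ramps take the load.

```bash
python3 -m pendant '[[[0,0,0,0,0,0.02,0],[0,0,-0.1,0,0,0,0],[0,0,-0.05,0,0,0,0],[0,0,-0.05,0,0,0,0],[0,0,0,0,0,0,0],[0,0,0,0,0,0,0],[0,0,0,0,0,0,0]]]'
python3 go.py 0.520 -0.025 0.1163 17.2
```

```text
time: 10.9
position: [0.5217, -0.0248, 0.1177]
ee_rot: [0.0, 0.991, 0.136, 0.001]
contact_force: [-0.5, -1.0, 5.5]
finger_gap: 0.172
t 10.9 pos [ 0.5217 -0.0248  0.1177] head 15.63 tilt 0.16 F [-0.5 -1.   5.5] T [-0.09  0.16  0.05] gap 0.172 q7 -1.3
shift cm [-0.17 -0.03  0.14] turn [ 0.001 -0.003 -0.027]
```

```bash
python3 -m pendant '[[[0,0,-0.1,0,0,0,0],[0,0,-0.05,0,0,0,0],[0,0,0,0,0,0,0],[0,0,0,0,0,0,0],[0,0,0,0,0,0,0]]]'
python3 go.py 0.520 -0.025 0.1163 17.2
```

```text
time: 11.32
position: [0.5217, -0.0248, 0.1185]
ee_rot: [0.0, 0.991, 0.136, 0.001]
contact_force: [2.2, -0.8, 1.3]
finger_gap: 0.172
t 11.32 pos [ 0.5217 -0.0248  0.1185] head 15.63 tilt 0.14 F [ 2.2 -0.8  1.3] T [-0.14 -0.5  -0.03] gap 0.172 q7 -1.3
shift cm [-0.17 -0.03  0.22] turn [ 0.001 -0.002 -0.027]
```

The rise stopped against the ramps and the seal force on the tool fell, so the cap is held. I'll release and retreat straight up.

```bash
python3 -m pendant '[[[0,0,0,0,0,0,0.2],[0,0,0,0,0,0,0.25],[0,0,0,0,0,0,0.3],[0,0,0,0,0,0,0.4],[0,0,0,0,0,0,0.45],[0,0,0,0,0,0,0.45],[0,0,0,0,0,0,0.45],[0,0,-1,0,0,0,0.45],[0,0,-2,0,0,0,0.45],[0,0,-2.5,0,0,0,0.45],[0,0,-2.5,0,0,0,0.45],[0,0,-2.5,0,0,0,0.45]]]' 
python3 -m pendant '[[[-1,0,-3,0,0,0,0.45],[-2,0,-3,0,0,0,0.45],[-3,0,-2,0,0,0,0.45],[-3,0,0,0,0,0,0.45],[0,3,0,0,0,0,0.45],[0,4,0,0,0,0,0.45],[0,4,0,0,0,0,0.45],[0,4,0,0,0,0,0.45],[0,4,0,0,0,0,0.45],[0,0,0,0,0,0,0.45],[0,0,0,0,0,0,0.45]]]'
python3 - <<'E'
from bench import *
from h import *
for n in('top','side'):
    c=read_camera(n);np.savez(f'{n}6.npz',**c);im=c['image'][:,:,::-1]
    cv2.imwrite(f'pics/{n}6.png',cv2.resize(im[150:270,290:410] if n=='top' else im[110:260,260:410],(480,480)))
    P=cloud(c);h=cv2.cvtColor(c['image'],cv2.COLOR_RGB2HSV).astype(int)
    m=(h[...,0]>105)&(h[...,0]<130)&(h[...,1]>130)&(h[...,2]>30)&(c['range_z']>0)&(np.hypot(P[...,0]-.52,P[...,1]+.025)<.06)
    q=P[m];t=m&(P[...,2]>P[m][:,2].max()-.006);v,u=np.nonzero(t);z=np.median(P[t][:,2])
    print(n,m.sum(),'bar top z',z.round(4),cv2.minAreaRect(onz(c,u,v,z)[:,:2].astype(np.float32)))
    c0=dict(np.load(n+'0.npz'));d=cv2.absdiff(c0['image'],c['image']).max(2)
    s=np.s_[175:215,190:225] if n=='top' else np.s_[295:350,205:255]
    print('green change',d[s].max())
E
```

```text
time: 12.32
position: [0.5204, -0.0246, 0.2251]
ee_rot: [-0.0, 0.991, 0.136, 0.0]
contact_force: [0.5, -0.4, -1.0]
finger_gap: 0.448
time: 13.23
position: [0.4845, -0.2346, 0.3034]
ee_rot: [0.0, 0.991, 0.133, -0.0]
contact_force: [0.2, 0.7, 0.1]
finger_gap: 0.449
top 781 bar top z 0.1469 ((0.5211519598960876, -0.025226406753063202), (0.05727091804146767, 0.015755437314510345), 15.792800903320312)
green change 14
side 805 bar top z 0.1465 ((0.521041989326477, -0.019278043881058693), (0.05765353515744209, 0.019962863996624947), 15.321389198303223)
green change 20
```

```bash
python3 go.py 0.520 -0.025 0.1163 17.2; python3 - <<'E'
import cv2,numpy as np
cv2.imwrite('pics/f6.png',np.hstack([cv2.resize(cv2.imread(f'pics/{n}6.png'),(400,400)) for n in('top','side')]))
E
```

```text
t 13.33 pos [ 0.485  -0.2308  0.3034] head 15.68 tilt 0.08 F [ 0.6  0.8 -0.3] T [ 0.02  0.04 -0.01] gap 0.447 q7 -0.85
shift cm [  8.93 -18.84  18.74] turn [-0.001 -0.    -0.026]
```

View pics/f6.png

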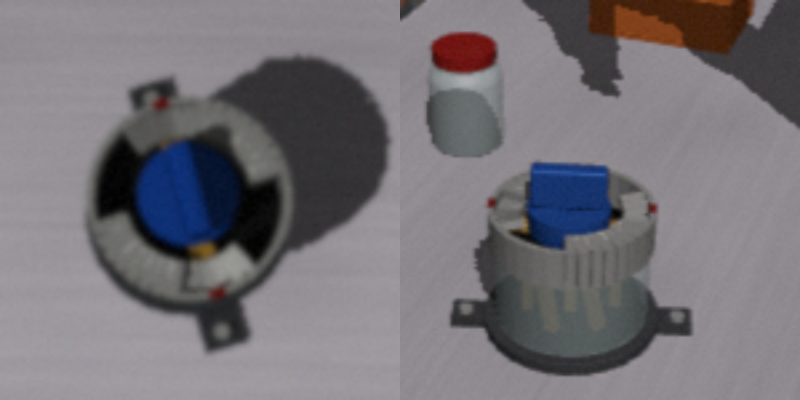

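The cap sits level in the collar. Its bar runs from zoomed top view (170,150) to (205,250), in line with the red marks at (160,103) and (218,294). The bar top is at 146.7 mm, so the underside is at about 84.7 mm.

```bash
python3 -c "
from bench import *
print(job_done())"
```

```text
the job is handed in; nothing more can be done
None
```

I closed the jar with the blue cap and handed the job in at about 13.3 s; no verdict is reported. I lowered the cap's ears through the gaps, pressed the seal down, turned the cap about 60° clockwise, eased up until the ramps took the load, then let go and moved clear.

Last checks, with the arm away from the jar:
- **Height:** both cameras put the top of the bar at about 146.7 mm, so the underside is near 84.7 mm, under the 87.2 mm limit.
- **Angle:** the ears are within about 2° of the red marks.
- **Centring:** the top camera puts the cap about 1 mm from the jar's axis. The side camera reads about 6 mm, because its cap and jar readings are shifted sideways by a few mm and its view is partly blocked. Both are inside the 12 mm limit.
- **Upright:** the cap looks level in both pictures; I did not measure its tilt.
- **Green lid:** its image hasn't changed beyond noise.

No check failed. The only small disagreement was while pressing, when height worked out from the seal force was about 2 mm above height worked out from the arm's position. That is within the calibration accuracy, and the final camera reading settled it.

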